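# Quarter-turn the cam that still holds the fuse cover

## Task

The fuse cover on top of the grey power unit is still held shut by one of its two slotted cam fasteners; the other has already been turned open. Take the broad-bladed black driver from its wooden block, seat its blade in the slot of the cam that still lies across the cover's edge, turn it a full quarter turn anticlockwise (seen from above) so that the cover springs up, then hang the driver back upright in its block. Leave the open cam as it is.

Things in the scene. Friction and masses are not known exactly. Their poses are not given: they have to be found in the camera images.
- unit: Grey power unit, a case 210 (x) x 220 (y) x 70 mm high, fixed to the table. Origin: centre of its underside. Its -x side (vents and socket) faces the robot. The two cams sit on its top at x = -62 mm, y = +50 and -50 mm, in either order; the dark cover lies behind them (x from -32 to +78 mm, y from -75 to +75 mm).
- cover (a joint): Hinge of the dark steel cover, 110 x 150 x 4 mm, hinged along its far edge and pushed up by a spring: 0 is shut and flat on the case, 0.35 rad fully sprung open (free edge about 38 mm up). It rises by itself once no cam lies over its near edge (the cam releases it after about 55 degrees of turn).
- cam_held (a joint): The cam to turn: steel, oblong head 50 x 34 mm slotted along its length, on a wing 80 x 14 x 4 mm in the same line. 0: slot and wing along the unit's x, wing over the cover's edge (held). Grows anticlockwise seen from above to a hard stop at 1.57 rad: slot and wing along the unit's y (open). Starts at 0 to 0.1; friction about 0.05 N m, stays where left.
- slot_held (a point): Centre of the slot's floor in the cam to turn, on its axis, 79 mm above the table; x points along the slot and turns with the cam, z up. The slot is 30 x 10 mm at the floor, with upright walls 8 mm high, then flares to about 43 x 25 mm at the rim, 15 mm above the floor. The driver's blade has about 9 degrees of play each way in it.
- cam_loose (a joint): The like cam, already open: starts between 1.5 and 1.57 rad and is to stay open (same meaning of values).
- slot_loose (a point): Centre of the slot's floor in the cam that is already open; axes as for the other slot.
- block: Wooden tool block, 90 (x) x 80 (y) x 64 mm high, fixed to the table. Origin: centre of its underside. A through socket 39 (x) x 23 mm (y) with a small chamfer at its centre holds the driver.
- driver: Broad-bladed stubby driver, 128 mm long, 0.13 kg, upright in the block. Origin: middle of the blade's lower end; z up the shaft, x along the blade's width. Blade 26 (x) x 6 (y) x 20 mm high; round shank 12 mm; collar 54 mm across, underside 60 mm above the origin, rests on the block's top (origin then 4 mm above the table); black flat-sided handle 34 (x) x 26 mm (y), from 66 to 128 mm.
- driver_grip (a point): Middle of the driver's handle, 100 mm above the blade's end; axes as for the driver: pinch the handle across y, 26 mm wide.
- small_screwdriver: Bystander: orange-handled screwdriver with a thin shaft, 199 mm long, lying on the table; it does not fit these slots. Origin: centre of its underside.

How it is judged:
On the way, in this order (a step that is already met when the one before it is completed fails the run):
1. the driver's blade is seated in the slot of the cam that holds the cover, before that cam is turned (horizontal distance between driver and slot_held below 0.01 m and z of driver in the frame of slot_held below 0.009 m and angle between the x axis of driver and the x axis of slot_held, either way round below 0.35 rad and value of joint cam_held below 0.7 rad), for 0.05 s.
2. with the blade in the slot the cam is turned a quarter turn (at least 1.25 rad) and the cover springs up (value of joint cam_held above 1.25 rad and value of joint cover above 0.2 rad and horizontal distance between driver and slot_held below 0.015 m and z of driver in the frame of slot_held below 0.012 m), for 0.05 s.
At the end, for the whole second after the job is handed in: Both cams stand open (each at 1.25 rad or more of the 1.57 rad quarter turn), the cover is sprung up (more than 0.2 rad), and the driver hangs at rest in its block: blade end within 20 mm of the block's centre and less than 16 mm above the table, upright within 10 degrees (value of joint each of cam_held, cam_loose above 1.25 rad and value of joint cover above 0.2 rad and horizontal distance between driver and block below 0.02 m and height (world z) of driver below 0.016 m and angle between driver's own z axis and vertical below 0.17 rad and linear speed of driver below 0.03 m/s); the robot touches nothing.
It fails at once if the cam that was already open is turned back (below 1.2 rad) (value of joint cam_loose below 1.2 rad).
It also fails if it takes over 50 s, if anything falls off the work surface, if the arm or the gripper's body presses on something with over 40 N, if the wrist force passes 120 N, or if a joint passes its speed limit or range.

## Robot

A 6-joint arm with a two-finger parallel gripper is mounted at the origin on a cart in front of the work surface, level with it; the furniture and walls round the work are solid. World frame = base frame: x ahead of the robot, y to its left, z up, the work surface at z = 0. Lengths are in m, angles in rad, forces in N, time in s.
With the tool pointing down it reaches from about 0.375 to 0.9 m from the base axis. Payload 3.1 kg.
Tool frame: the origin (TCP) lies midway between the tips of the shut fingers; the grasp point (between the pads) lies 19 mm behind it; z points along the fingers, y is the line along which they close (so a half turn about z gives the same grasp; the last joint's range is limited). The gripper opens to 85 mm and grips with 20 to 120 N. Pads are 22 mm wide; open, the fingers measure 114 mm over their backs; the gripper's body (76 mm by 85 mm) begins 54 mm behind the grasp point. The pads swing forward as they close: fully open they stand 13 mm farther back than shut.
Start: joints at [-1.302, 0.527, 1.433, -0, 1.181, -0.178], TCP at [0.27, -0.564, 0.206] pointing down, gripper open.
Joint ranges: [-3.08, 3.08], [-0.75, 2.2], [0.22, 2.44], [-1.43, 4.57], [0, 2.65], [-2.85, 2.85]. Speed limits (rad/s): [2.79, 2.79, 3.14, 3.14, 3.14, 3.14].

## Interface

Orientations are given as [roll, pitch, yaw] about the fixed x, y, z axes, in that order (R = Rz(yaw) Ry(pitch) Rx(roll)).
In Python, from bench import env gives the robot as it stands. Calls block until the motion is done:
- env.move_pose(position, orientation): joint-space move of the TCP to a pose.
- env.movel(position, ori=None, velocity=0.15, stop_force=None): straight line of the TCP; ori=None keeps the orientation; velocity is the mean speed in m/s. With stop_force (N) it stops when the force on the tool has changed by that much, and returns True; else False.
- env.movej(angles): joint-space move.
- env.move_gripper(opening): finger opening in m; the grip force is fixed at half the most; returns when the fingers have stopped.
- env.wait(seconds).
- env.inverse_kinematics(position, orientation): joint angles nearest the present ones, or None.
- env.state(): the state.
- env.read_camera(name): name is "scene" or "top" or "wrist"; returns the picture (400x640x3 uint8, red, green, blue); there is no depth.
- env.camera_params(name): a dict with "intrinsics" (3x3 intrinsics, pixels), "R" (3x3) and "t" (3): a world point X has camera coordinates R X + t. Camera axes: x right, y down, z forward; pixel columns grow to the right and rows downward; lengths in m; the calibration is good to about 2 mm. A picture is of the moment at which its call begins: read the wrist's pose just before it. camera_params takes no time and is no camera call; for the wrist camera it gives the pose at the moment of the call.
A pose or a line that the arm cannot do raises env.PlanningError and nothing moves.
- env.job_done(): hands the job in; it is judged then, once.
The state is a dict: "clock": time; "qpos": joint angles; "qd": joint speeds; "joint_torque": joint torques, N m; "eef_pos": TCP position; "eef_rot": TCP orientation; "force": force on the tool from outside, world axes, zero at the start; "torque": the same for the moment, N m; "finger_gap": finger opening in m; "grasp_force": force on a finger pad.
Only numpy, scipy, OpenCV 4.12 (cv2) and the standard library are available. Lean on these libraries where they do the work, as an engineer would, in place of code of your own. Each camera call takes 0.05 s, during which the arm holds its last target. There are 200 camera calls.

## Working session

There is one attempt and no reset: what is moved stays moved. The work goes in short steps, each a Python script; the robot and the scene stay as the last script left them, time stands still between calls to the robot, and variables do not carry over. Pictures are saved under pics/ and viewed, at most 10 in all, crops included, and the job is handed in when it is done.

```bash
mkdir -p pics; ls; python3 - <<'E'
from bench import env
import cv2,numpy as np
for n in("scene","top"):
    cv2.imwrite(f"pics/{n}0.png",env.read_camera(n)[:,:,::-1]); p=env.camera_params(n)
    print(n,p["intrinsics"].tolist(),p["R"].round(4).tolist(),p["t"])
s=env.state();print(s["clock"],s["eef_rot"])
E
```

```text
pics
scene [[391.66226670944764, 0.0, 324.982181864475], [0.0, 391.66226670944764, 198.43606345496002], [0.0, 0.0, 1.0]] [[-0.4644, -0.8856, 0.0026], [-0.42, 0.2177, -0.881], [0.7797, -0.4102, -0.4731]] [0.21621973 0.33920249 0.8058341 ]
top [[498.2074860316009, 0.0, 319.93773987970894], [0.0, 498.2074860316009, 212.22700689443445], [0.0, 0.0, 1.0]] [[0.0143, -0.9997, 0.022], [-0.9868, -0.0176, -0.1608], [0.1611, -0.0194, -0.9867]] [-0.08863638  0.57813387  1.33832339]
0.1 [-3.13970732e+00 -3.53015188e-04  4.46754016e-01]
```

View pics/top0.png

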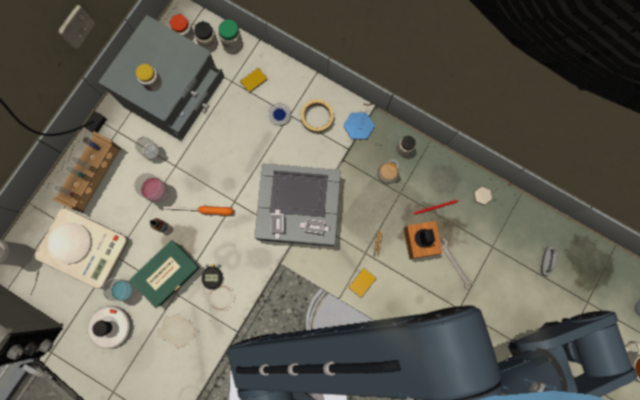

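View pics/scene0.png

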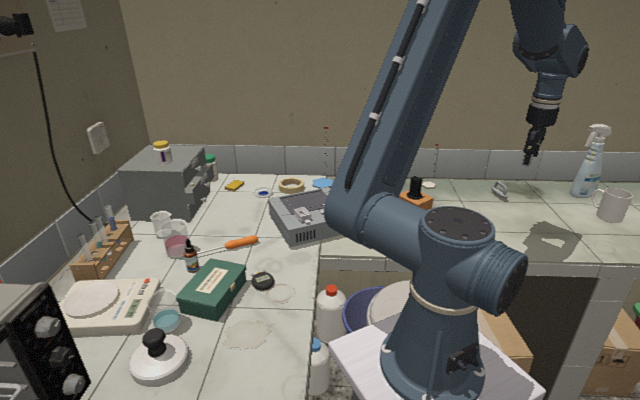

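The top view shows the unit at about (299,203). Its held cam is the left one at (278,222), with its slot along x, and the open cam is at (315,226). The block with the driver is at (424,240). Next I'll locate these roughly and take wrist close-ups.

```bash
cat > h.py <<'E'
from bench import env
import cv2,numpy as np
def ray(p,uv,z):
    uv=np.atleast_2d(np.array(uv,float)); R,t=p["R"],p["t"]
    c=-R.T@t; d=(np.linalg.inv(p["intrinsics"])@np.c_[uv,np.ones(len(uv))].T).T@R
    return c+d*((z-c[2])/d[:,2])[:,None]
def proj(p,X):
    q=(p["R"]@np.atleast_2d(X).T).T+p["t"]; q=q@p["intrinsics"].T; return q[:,:2]/q[:,2:]
def shot(n,name=None):
    p=env.camera_params(n); im=env.read_camera(n)[:,:,::-1].copy()
    if name: cv2.imwrite(f"pics/{name}.png",im)
    return p,im
E
python3 - <<'E'
from h import *
p,im=shot("top")
print("unit",ray(p,(299,203),.07)," cams",ray(p,[(278,222),(315,226)],.09),"block",ray(p,(424,240),.064))
w=env.camera_params("wrist"); s=env.state()
from scipy.spatial.transform import Rotation as Ro
T=Ro.from_euler("xyz",s["eef_rot"]).as_matrix()
print("cam in tool",T.T@(-w["R"].T@w["t"]-s["eef_pos"]),"\n",(w["R"]@T).round(3),w["intrinsics"])
b=ray(p,(424,240),.064)[0]; yaw=0.
pos=[b[0]-.06,b[1],.30]
for y in(0,np.pi/2,-np.pi/2,np.pi):print(y,env.inverse_kinematics(pos,[np.pi,0,y]))
E
```

```text
unit [[ 0.60046294 -0.02112264  0.07      ]]  cams [[ 0.54401769  0.03361065  0.09      ]
 [ 0.53490474 -0.06580572  0.09      ]] block [[ 0.50490239 -0.36497764  0.064     ]]
cam in tool [ 0.08411205 -0.00028292 -0.16748753] 
 [[-0.     1.    -0.001]
 [-0.945 -0.    -0.326]
 [-0.326  0.001  0.945]] [[348.78689158   0.         323.94155522]
 [  0.         348.78689158 195.06740348]
 [  0.           0.           1.        ]]
0 [-8.81137481e-01  3.64650618e-01  1.43824035e+00 -4.44089210e-16
  1.33870169e+00  6.89658846e-01]
1.5707963267948966 [-0.88113748  0.36465062  1.43824035  0.          1.33870169 -0.88113748]
-1.5707963267948966 [-8.81137481e-01  3.64650618e-01  1.43824035e+00 -4.44089210e-16
  1.33870169e+00  2.26045517e+00]
3.141592653589793 [-0.88113748  0.36465062  1.43824035  0.          1.33870169 -2.45193381]
```

```bash
python3 - <<'E'
from h import *
P=np.pi
env.move_pose([.50,-.365,.24],[P,0,0]); env.wait(.2)
p,im=shot("wrist","b1"); np.save("b1.npy",p,allow_pickle=True)
env.move_pose([.54,-.02,.22],[P,0,0]); env.wait(.2)
p2,im2=shot("wrist","c1"); np.save("c1.npy",p2,allow_pickle=True)
print(env.state()["clock"])
cv2.imwrite("pics/bc.png",np.vstack([im,im2])[:, :])
cv2.imwrite("pics/bc.png",cv2.resize(np.vstack([im,im2]),(480,600),interpolation=cv2.INTER_AREA))
E
```

```text
3.125
```

View pics/b1.png

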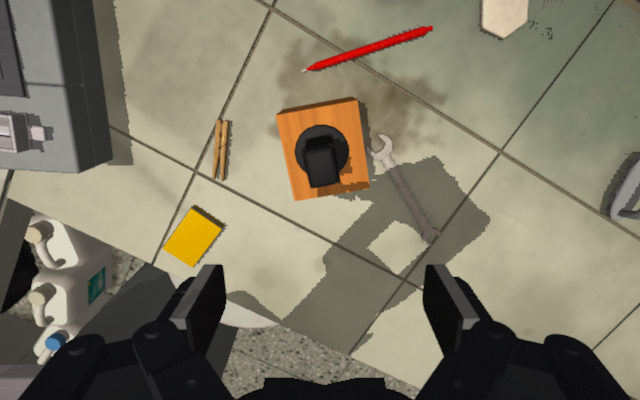

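View pics/c1.png

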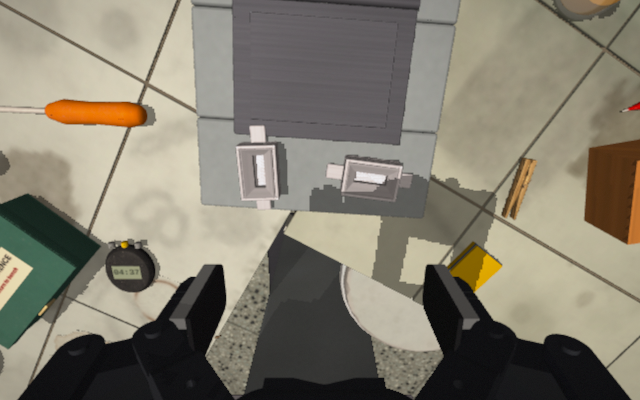

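The wrist views show the driver handle at about (321,160) on the block, which spans (277–370, 97–200). The held cam's slot is at (260,171), nearly along x, and the open cam is at (372,180). I'll enlarge both areas for contouring.

```bash
python3 - <<'E'
from h import *
b=cv2.imread("pics/b1.png");c=cv2.imread("pics/c1.png")
B=cv2.resize(b[90:210,270:380],None,fx=4.5,fy=4.5,interpolation=cv2.INTER_CUBIC)
C=cv2.resize(c[120:215,230:290],None,fx=5.5,fy=5.5,interpolation=cv2.INTER_CUBIC)
B=np.clip(B.astype(float)*1.8,0,255).astype(np.uint8)
h=540;o=np.zeros((h,800,3),np.uint8);o[:B.shape[0],:B.shape[1]]=B[:h];w=800-B.shape[1];o[:C.shape[0],B.shape[1]:B.shape[1]+min(w,C.shape[1])]=C[:h,:w]
cv2.imwrite("pics/z.png",o);print(B.shape,C.shape)
g=b.max(2)
for r in range(125,200,5):print(r,g[r,290:355:3])
E
```

```text
(540, 495, 3) (522, 330, 3)
125 [219 223 219 217 206 213 216 218 127  56  33  30  46 182 203 218 211 212
 214 213 212 208]
130 [213 223 219 221 206  89  57  58  57  59  56  55  54  54  54  46 131 211
 215 213 213 209]
135 [209 223 222 166  55  58  58  57  56  56  47  33  21  32  27  51  51  44
 199 214 215 211]
140 [211 220 207  53  55  38  18  14  14  14  15  14  11  12  17  29  31  50
  44 197 214 213]
145 [212 213  42  56  53  33  12  15  12  16  19  22  18  22  31  30  30  31
  27  51 213 212]
150 [212 211  49  53  39  22  22  25  28  30  33  37  40  37  18  24  29  29
  28  27 214 213]
155 [212 212  45  53  39  33  47  48  50  49  49  48  49  43  25  18  29  29
  30  21 215 213]
160 [208 212 147  49  49  29  45  48  48  47  48  47  48  45  32  18  28  30
  30  85 183 214]
165 [205 213 213 124  48  26  37  47  48  48  46  46  44  43  36  22  25  28
  75 123 181 214]
170 [210 211 212 218 175  40  31  44  46  46  45  45  43  43  38  26  25 102
 127 123 125 214]
175 [220 206 213 214 223 218  23  40  44  43  43  43  42  40  38  30  20 171
 201 214 214 214]
180 [219 204 213 213 221 219 151  33  42  43  39  40  39  37  36  29  24 204
 218 216 213 215]
185 [211 213 210 213 219 221 214  24  33  31  26  31  57  96 124 129 132 123
 127 127 124 125]
190 [204 219 204 212 216 221 216 207 206 165 122 124 118 124 131 130 133 124
 125 175 123 124]
195 [204 215 203 210 214 220 219 209 205 163 121 126 137 165 185 116 116 116
 115 115 115 115]
```

View pics/z.png

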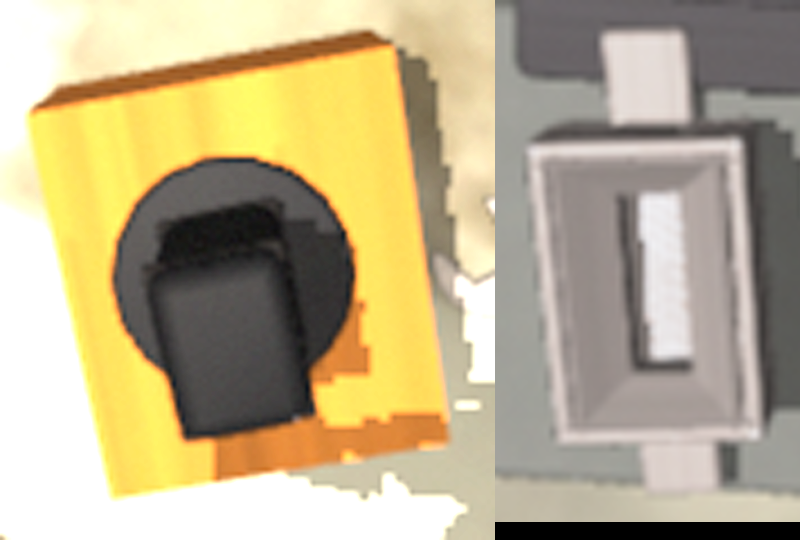

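```bash
python3 - <<'E'
from h import *
pb=np.load("b1.npy",allow_pickle=True).item();pc=np.load("c1.npy",allow_pickle=True).item()
def rep(n,p,q,z,s,o):
    X=ray(p,np.array(q)/s+o-.5+.5/s,z)
    e=[np.round(1e3*np.linalg.norm(X[i]-X[i-3]),1) for i in range(4)]
    a=[np.degrees(np.arctan2(*(X[j]-X[i])[[1,0]])).round(1) for i,j in((3,0),(2,1),(1,0),(2,3))]
    print(n,X.mean(0).round(4),"edges",e,"ang",a)
rep("block",pb,[(30,112),(398,42),(450,440),(113,497)],.064,4.5,(270,90))
rep("handle",pb,[(150,270),(290,252),(315,412),(187,438)],.132,4.5,(270,90))
print("collar",ray(pb,np.array([(112,276),(355,276),(230,155),(234,276)])/4.5+(270,90),.070).round(4))
o=(140,120)
rep("rim",pc,[(528,145),(742,137),(762,437),(560,440)],.094,5.5,o)
rep("floor",pc,[(618,195),(685,192),(692,368),(635,372)],.079,5.5,o)
# unit from cover corners and case corners in c1 : 
print("case low corners",ray(pc,[(202,204),(424,217)],.07).round(4))
print("loose rim",ray(pc,[(345,157),(403,164),(399,201),(341,192)],.094).mean(0).round(4))
E
```

```text
block [ 0.5102 -0.3669  0.064 ] edges [np.float64(79.7), np.float64(89.5), np.float64(79.0), np.float64(89.0)] ang [np.float64(9.8), np.float64(9.4), np.float64(100.4), np.float64(100.0)]
handle [ 0.5131 -0.3645  0.132 ] edges [np.float64(25.0), np.float64(29.9), np.float64(24.0), np.float64(31.9)] ang [np.float64(11.1), np.float64(9.2), np.float64(97.3), np.float64(101.9)]
collar [[ 0.5123 -0.3376  0.07  ]
 [ 0.5121 -0.3906  0.07  ]
 [ 0.5383 -0.3635  0.07  ]
 [ 0.5122 -0.3642  0.07  ]]
rim [0.5437 0.0366 0.094 ] edges [np.float64(33.1), np.float64(49.1), np.float64(32.8), np.float64(48.4)] ang [np.float64(1.3), np.float64(1.0), np.float64(92.0), np.float64(90.8)]
floor [0.5413 0.0379 0.079 ] edges [np.float64(11.0), np.float64(30.2), np.float64(9.7), np.float64(30.4)] ang [np.float64(1.4), np.float64(-1.1), np.float64(92.5), np.float64(94.1)]
case low corners [[ 0.506   0.0972  0.07  ]
 [ 0.4918 -0.1197  0.07  ]]
loose rim [ 0.5381 -0.0634  0.094 ]
```

Sizes agree with the spec: block 89×79, rim 49×33, slot floor 30×10. That puts the driver at (0.512,-0.364) with yaw 9.8°, the slot at (0.542,0.037) with yaw about 1°, and the unit yaw at about −3.5°. I'll grasp the driver now.

```bash
python3 - <<'E'
from h import *
P=np.pi; o=[P,0,np.radians(9.8)]
env.move_pose([.5125,-.3643,.19],o)
env.movel([.5125,-.3643,.087],velocity=.12)
env.move_gripper(0.0)
s=env.state();print(s["finger_gap"],s["grasp_force"],s["force"],s["eef_pos"])
env.movel([.5125,-.3643,.24],velocity=.12)
env.move_pose([.543,.0372,.24],[P,0,np.radians(1)])
env.wait(.3)
p,im=shot("wrist","w2");np.save("w2.npy",p,allow_pickle=True)
s=env.state();print(s["finger_gap"],s["force"],s["torque"],s["eef_pos"],s["eef_rot"],s["clock"])
E
```

```text
0.024812043553572964 59.19045567512512 [0.14204114 0.54282167 3.86286578] [ 0.51268055 -0.36434253  0.08748505]
0.024995988125515872 [-0.464509   -0.08998938 -2.16286753] [-0.0075137  -0.03199716 -0.01435238] [0.54312706 0.03664654 0.2399254 ] [-3.14158797e+00  2.87337296e-05  1.65158432e-02] 9.2833
```

View pics/w2.png

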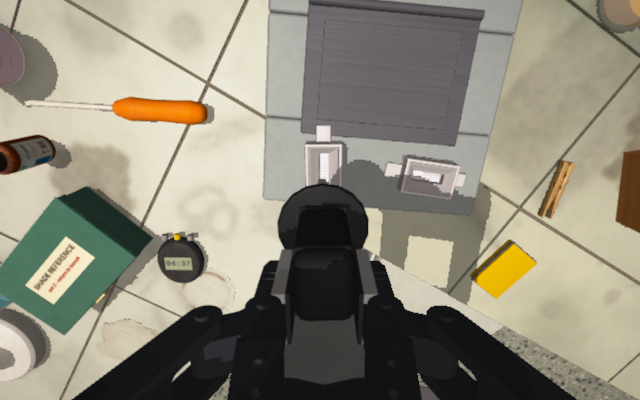

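The driver is held upright with its collar centred at about (322,229), and the slot is at (324,165). I'll check the collar against the TCP, then seat the blade with a force stop.

```bash
python3 - <<'E'
from h import *
p=np.load("w2.npy",allow_pickle=True).item()
print(ray(p,[(278,229),(367,229),(322.5,229),(322.5,184)],.2225).round(4))
x,y=.5425,.0375
env.movel([x,y,.19],velocity=.1)
s=env.state();print(s["force"],s["eef_pos"])
print(env.movel([x,y,.160],velocity=.03,stop_force=8)); s=env.state();print(s["force"],s["torque"],s["eef_pos"],s["finger_gap"],s["clock"])
E
```

```text
[[0.5422 0.0632 0.2225]
 [0.543  0.0116 0.2225]
 [0.5426 0.0374 0.2225]
 [0.5699 0.0378 0.2225]]
[-0.06857661 -0.03252536 -0.60442654] [0.54291281 0.03745211 0.19024372]
True
[-0.77916497 -0.25760165  4.43083456] [-0.0152474   0.07737876 -0.01986543] [0.54240769 0.03735906 0.16213524] 0.0249769930053684 10.8
```

The blade end computes to z≈0.0786, against a floor at 0.079, so it is seated on the slot floor. Now I'll turn the cam using only joint 6.

```bash
python3 - <<'E'
from h import *
env.wait(.1)
q0=np.array(env.state()["qpos"])
for d in(30,60,80,88,92,95):
    q=q0.copy();q[5]-=np.radians(d);env.movej(list(q));s=env.state()
    print(d,np.degrees(s["eef_rot"][2]).round(1),s["force"].round(2),s["torque"].round(3),s["eef_pos"].round(4),s["clock"])
    if abs(s["torque"][2])>1: break
env.wait(.3); shot("scene","s3"); shot("wrist","w3"); p,im=shot("top","t3")
a=cv2.imread("pics/w3.png");b=cv2.imread("pics/t3.png")[140:270,240:360];b=cv2.resize(b,None,fx=2.5,fy=2.5)
c=cv2.imread("pics/s3.png")[150:270,240:370];c=cv2.resize(c,None,fx=2.5,fy=2.5,interpolation=cv2.INTER_CUBIC)
o=np.zeros((600,660,3),np.uint8);o[:b.shape[0],:b.shape[1]]=b;o[:300,310:635]=c;o[325:,:440]=cv2.resize(a,(440,275));cv2.imwrite("pics/m3.png",o)
E
```

```text
30 30.9 [ 1.12 -2.71  0.48] [-0.849 -0.322 -0.046] [0.5432 0.0365 0.1622] 11.4667
60 60.9 [ 3.27 -2.93 -1.42] [-0.835 -0.748 -0.02 ] [0.5435 0.037  0.1622] 12.0333
80 80.8 [ 3.4  -2.25 -1.93] [-0.646 -1.054 -0.062] [0.5435 0.0373 0.1623] 12.4583
88 88.7 [ 4.06 -2.45 -1.74] [-0.503 -1.262  0.013] [0.5433 0.0374 0.1623] 12.7167
92 92.7 [ 5.88 -1.17 -2.9 ] [-0.511 -1.359 -0.061] [0.5433 0.0374 0.1623] 12.9667
95 95.7 [ 4.88 -0.92 -2.67] [-0.409 -1.329 -0.057] [0.5434 0.0375 0.1623] 13.2167
```

View pics/m3.png

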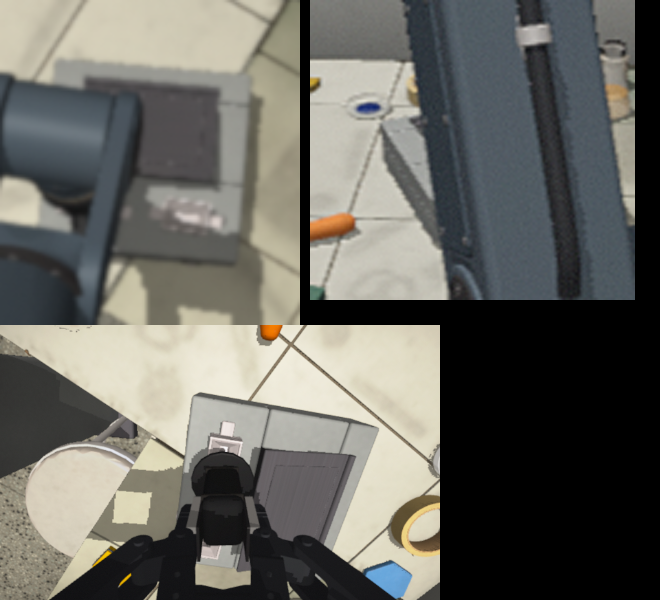

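The cam's wing now lies along the unit's y. I'll check whether the cover is up by projecting its near corner at both the shut and the open height.

```bash
python3 - <<'E'
from h import *
p=env.camera_params("wrist"); a=cv2.imread("pics/w3.png")
t=np.radians(-3.5);R=np.array([[np.cos(t),-np.sin(t)],[np.sin(t),np.cos(t)]]);u=np.array([.5425,.0375])-R@[-.062,.05]
W=lambda x,y,z:np.r_[u+R@[x,y],z]
pts=[(W(-.032,.075,.074),(0,0,255)),(W(.078-.110*np.cos(.35),.075,.074+.11*np.sin(.35)),(0,255,0)),(W(.078,.075,.074),(255,0,0)),(W(-.062,.09,.083),(0,255,255))]
s=2.5;x0,y0=250,90
z=cv2.resize(a[y0:y0+240,x0:x0+310],None,fx=s,fy=s,interpolation=cv2.INTER_CUBIC)
z=np.clip(z*1.3,0,255).astype(np.uint8)
for X,c in pts:
    q=proj(p,X)[0];print(q.round(1),c);cv2.circle(z,tuple(int(v) for v in (q-(x0,y0))*s),4,c,1)
cv2.imwrite("pics/z3.png",z)
E
```

```text
[367.4 164.9] (0, 0, 255)
[384.3 180.6] (0, 255, 0)
[507.4 187. ] (255, 0, 0)
[331.7 141.1] (0, 255, 255)
```

View pics/z3.png

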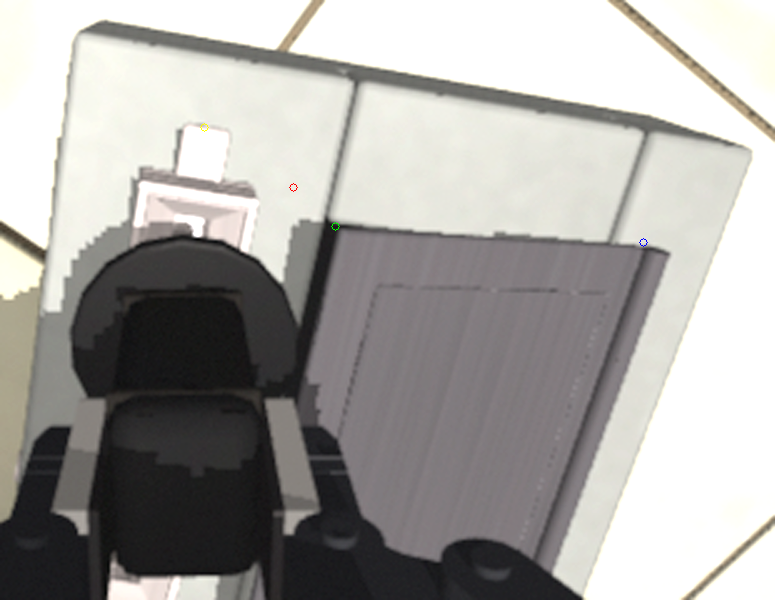

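The open-position projection (green) lands on the cover's corner and the yellow mark on the wing's tip, so the cover is sprung and the cam is at about 90°. Next I'll ease the torque, lift out and return the driver.

```bash
python3 - <<'E'
from h import *
P=np.pi
q=np.array(env.state()["qpos"]);q[5]+=np.radians(7);env.movej(list(q))
e=env.state()["eef_pos"]
env.movel([e[0],e[1],.25],velocity=.08)
o=[P,0,np.radians(9.8)];x,y=.5115,-.3657
env.move_pose([x,y,.25],o);env.wait(.2)
env.movel([x,y,.165],velocity=.12)
print(env.movel([x,y,.0865],velocity=.05,stop_force=8));s=env.state();print(s["force"],s["torque"],s["eef_pos"],s["clock"])
E
```

```text
False
[-2.23669535  1.86738771  6.01716269] [ 0.3452881   0.3220574  -0.02867562] [ 0.51153936 -0.36562084  0.08750895] 19.4417
```

Seated: TCP z is 0.0875, the same as at the grasp. I'll release, retreat and look.

```bash
python3 - <<'E'
from h import *
P=np.pi;o=[P,0,np.radians(9.8)]
env.move_gripper(.07);env.wait(.2)
env.movel([.5115,-.3657,.24],velocity=.12);env.wait(.4)
p,im=shot("wrist","f1");
env.move_pose([.48,-.25,.27],[P,0,0]);env.wait(.4)
p2,im2=shot("wrist","f2")
cv2.imwrite("pics/f.png",np.hstack([cv2.resize(im,(400,250)),cv2.resize(im2,(400,250))]));s=env.state();print(s["finger_gap"],s["clock"])
E
```

```text
0.06959837373569981 23.0333
```

View pics/f.png

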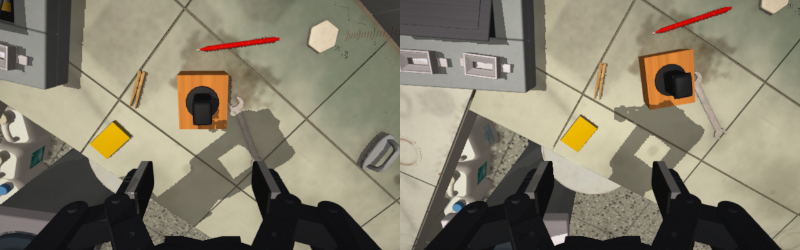

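The driver hangs upright in the block at (203,103) in the left view. In the right view both cams lie along y at (420,62) and (482,65), with the cover raised, so I'll hand in.

```bash
python3 -c "
from bench import env
print(env.job_done())"
```

```text
the job is handed in; nothing more can be done
None
```

The held cam was turned a full quarter turn and the cover is sprung open. The open cam was left as it was, the driver is back upright in its block, and the job is handed in (no verdict was returned).

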